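Check out a tool chuck: hang the tag, hold the lock slide open

ROBOT

A 6-joint arm with a two-finger parallel gripper is mounted at the origin on the work surface. World frame = base frame: x ahead of the robot, y to its left, z up, the work surface at z = 0. Lengths are in m, angles in degrees, forces in N, time in s.
With the tool pointing down it reaches from about 0.325 to 0.775 m from the base axis. Payload 5.5 kg.
Tool frame: the origin (TCP) lies at the centre of the arm's flange, where the gripper is bolted on; the fingertips stand 182 mm ahead of it and the grasp point (between the pads) lies 163 mm ahead of it; z points along the fingers, y is the line along which they close (so a half turn about z gives the same grasp; the last joint's range is limited). The gripper opens to 88 mm and grips with 3 to 60 N. Pads are 20 mm wide; open, the fingers measure 115 mm over their backs; the gripper's body (75 mm by 178 mm) begins 61 mm behind the grasp point.
Start: joints at [-77.848, 5.22, 70.514, -0, 104.267, -3.249], TCP at [0.159, -0.578, 0.405] pointing down, gripper open.
Joint ranges: [-164.24, 164.24], [-49.07, 125.15], [9.68, 141.18], [-86.29, 266.29], [3.28, 154.24], [-151.56, 151.56]. Speed limits (degrees/s): [147.25, 147.25, 172.46, 180, 180, 180].

INTERFACE

Orientations are given as [roll, pitch, yaw] about the fixed x, y, z axes, in that order (R = Rz(yaw) Ry(pitch) Rx(roll)).
In Python, from station import r gives the robot as it stands. The module is installed in compiled form; this text tells all that it offers. Calls block until the motion is done:
- r.reach(position, orientation): joint-space move of the TCP to a pose.
- r.servo_line(position, rotation=None, speed=0.15): straight line of the TCP; rotation=None keeps the orientation; speed is the mean speed in m/s.
- r.move_joints(angles): joint-space move.
- r.let_go() and r.grab(squeeze=None): open the fingers fully, or close them until they stop; squeeze is the grip in N (None keeps the last).
- r.wait(seconds).
- r.inverse_kinematics(position, orientation): joint angles nearest the present ones, or None.
- r.sense(): the state.
- r.snapshot(name): name is "side" or "top"; returns a dict with "frame" (480x640x3 uint8, red, green, blue), "fx", "fy", "cx", "cy" (pixels), "R" (3x3) and "t" (3): a world point X has camera coordinates R X + t. Camera axes: x right, y down, z forward; pixel columns grow to the right and rows downward; lengths in m; the calibration is good to about 2 mm. A picture is of the moment at which its call begins. There is no depth.
A pose or a line that the arm cannot do raises r.IKError and nothing moves.
- r.hand_in(): hands the job in; it is judged then, once.
The state is a dict: "clock": time; "joints": joint angles; "joint_vel": joint speeds; "joint_torque": joint torques, N m; "tcp_pos": TCP position; "orientation": TCP orientation; "contact_force": force on the tool from outside, world axes, zero at the start; "torque": the same for the moment, N m; "opening": finger opening in m; "gripper_force": force on a finger pad.
Only numpy, scipy, OpenCV 4.12 (cv2) and the standard library are available. Lean on these libraries where they do the work, as an engineer would, in place of code of your own. Each camera call takes 0.05 s, during which the arm holds its last target. There are 200 camera calls.

TASK

Check out the chuck: first hang the yellow tool tag on the steel post of the green tag board (post through the tag's eye, tag lying flat on the board) and let go of it. Then take the orange handle of the spring-return lock slide, pull it out until the white line under the handle is level with the two red clips on the rails, and keep holding it there: the job finishes with the gripper still holding the slide at the clips, because it springs back if released. Leave the spare chuck, the nut and the black bin where they are.

Things in the scene. Friction and masses are not known exactly. Their poses are not given: they have to be found in the camera images.
- tag: yellow plastic tool tag, a loose flat plate 100 (x) x 44 (y) x 6 mm, about 60 g, lying flat on the bench, to the left or right of the fixture. Origin: centre of its underside, x along its length, z up. At its -x end is a round through eye 23 mm across, 28 mm from the origin; towards its +x end stands a black grip rib 36 (x) x 12 (y) mm, its top 32 mm above the underside
- tag_eye (a point): centre of the tag's eye, at the underside of the plate (28 mm from the tag's origin along -x)
- tag_grip (a point): point inside the tag's black grip rib on its centre line, 21 mm above the underside, 27 mm from the origin along +x, 55 mm from the eye; grip the rib across the tag's y (12 mm)
- tagboard: fixed green board 170 x 170 x 10 mm lying on the bench on the other side of the fixture from the tag; origin at the centre of its underside. A bright steel post 12 mm in diameter with a tapered tip stands at its centre, 55 mm above the board
- post_foot (a point): foot of the post: on its axis at the board's upper face (10 mm above the bench)
- post_tip (a point): top of the post, on its axis, 65 mm above the bench
- fixture: fixed cream lock fixture in the middle, 310 (x) x 170 (y) mm; origin on the bench below its middle, its +x points to the back (away from the handle). Rear block 50 mm high with three steel chucks, tops 118 mm above the bench; in front two aluminium rails along x, 60 mm high, at y = +-47 mm (each 16 mm wide)
- slide (a joint): travel of the steel lock slide between the rails, in m: 0 = home, grows as it is pulled to the fixture's -x (towards the robot), end stop at 0.10. A spring always pulls it home: about 4 N at home and 11 N at 0.08
- handle_foot (a point): foot of the handle, an orange upright grip block 16 (x) x 36 (y) x 58 (z) mm fixed on the slide: this point is the centre of its underside, 64 mm above the bench, same axes as the fixture. Its top is 122 mm above the bench; a white line runs across the slide and the handle's top at its x = 0. When home it stands 30 mm in front of the fixture's origin
- handle_grip (a point): point on the handle's centre line, 36 mm above its underside (100 mm above the bench): where to grip it, along x (16 mm) or y (36 mm)
- mark: the pair of fixed red clips, 5 mm wide along x, one on each rail, tops 66 mm above the bench; same axes as the fixture. They mark the wanted slide position, 55 to 80 mm in front of the home position of the handle
- mark_line (a point): midway between the two red clips, on the fixture's centre line, 66 mm above the bench; the handle's foot must come to the same x (fixture axes)
- spare_chuck: bystander: steel and black spare chuck standing on the bench, 54 mm across, 66 mm high; origin under its centre
- nut: bystander: dark steel ring nut, 50 mm across, 22 mm high; origin under its centre
- bin: bystander: small black plastic bin with collets, 90 x 75 x 45 mm; origin under its centre
Mind the look-alikes: they are no part of the job. Several things look just like the tagboard: the one meant starts farthest from the robot's base.

How it is judged:
By the outcome, as a careful person would: the job done as asked, in the order asked, and still so for the second after the job is handed in, while the arm keeps its last pose, push and grip.
It also fails if it takes over 56 s, if anything falls off the work surface, if the arm or the gripper's body presses on something with over 40 N, if the wrist force passes 120 N, or if a joint passes its speed limit or range.

## Working session

There is one attempt and no reset: what is moved stays moved. The work goes in short steps, each a Python script; the robot and the scene stay as the last script left them, time stands still between calls to the robot, and variables do not carry over. Pictures are saved under pics/ and viewed, at most 10 in all, crops included, and the job is handed in when it is done.

```bash
mkdir -p pics; python3 - <<'E'
from station import r
import cv2,pickle
d={}
for n in("top","side"):
    s=r.snapshot(n); d[n]=s; cv2.imwrite(f"pics/{n}0.png",s["frame"][:,:,::-1]); print(n,s["fx"],s["cx"],s["cy"],s["R"],s["t"])
pickle.dump(d,open("cam.pkl","wb"))
st=r.sense();print(st)
E
```

```text
top 466.5886922064006 313.7451157716597 241.1287437599527 [[ 0.00638595 -0.99994286  0.00857246]
 [-0.99262188 -0.00737675 -0.12102638]
 [ 0.1210827  -0.00773634 -0.99261228]] [-0.01294224  0.51061174  1.1180747 ]
side 552.6863013397035 318.65658848492143 246.25435275334456 [[-0.98943951 -0.14329663  0.02180659]
 [-0.08801379  0.47443069 -0.87588189]
 [ 0.1151652  -0.86855144 -0.48203255]] [0.46494078 0.10840817 1.04093777]
{'clock': 0.1, 'joints': array([-7.78475318e+01,  5.26042234e+00,  7.05737904e+01, -9.32003037e-04,
        1.04268899e+02, -3.24621806e+00]), 'joint_vel': array([-0.00444424, -0.08500575, -0.158557  ,  0.06526059,  0.02295993,
       -0.07088683]), 'joint_torque': array([ 3.24380460e-03, -4.47858667e+01, -4.07571065e+01,  7.02171167e-02,
        2.83850619e-02, -1.12872333e-04]), 'tcp_pos': array([ 0.15935247, -0.57850894,  0.40361439]), 'orientation': array([-1.79897003e+02, -4.93668208e-03,  1.53984529e+01]), 'contact_force': array([-0.51911769, -0.71345184,  0.24104089]), 'torque': array([ 0.01886278,  0.00433502, -0.03900112]), 'gripper_force': 0.0, 'opening': 0.08766663701890613}
```

View pics/top0.png

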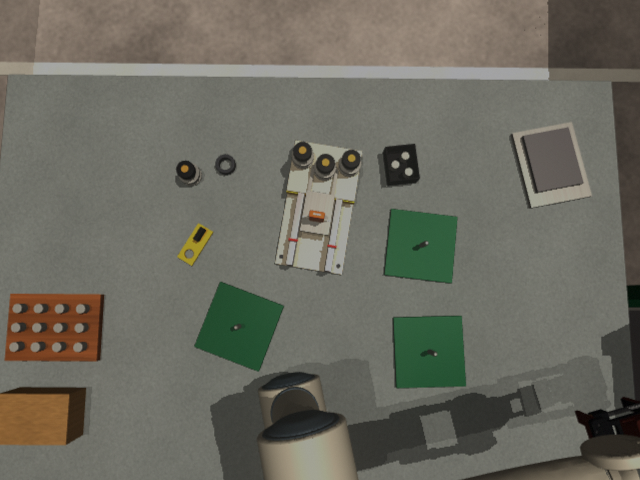

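View pics/side0.png

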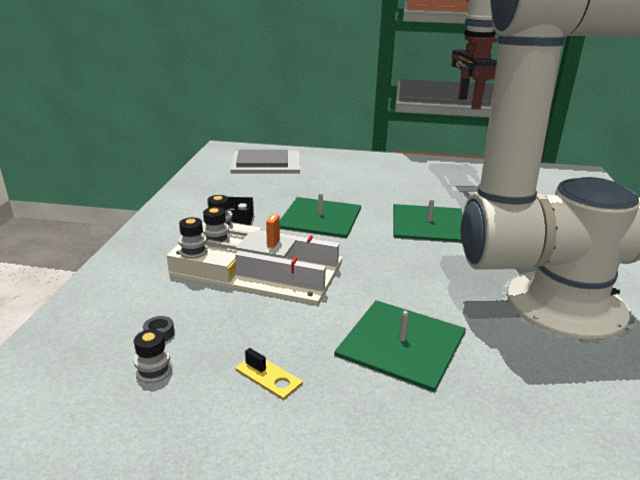

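The top view shows three green boards, at (421,246), (239,326) and (429,352). The one at (421,246) is farthest from the base and lies across the fixture from the tag at (195,244), so I choose it. The orange handle is at (316,215), and the red clips are at about (292,240) and (333,245). Next is a close crop to check this.

```bash
cat > h.py <<'E'
import numpy as np,pickle,cv2
cam=pickle.load(open("cam.pkl","rb"))
def ray(s,u,v):
    d=s["R"].T@np.array([(u-s["cx"])/s["fx"],(v-s["cy"])/s["fy"],1]); return -s["R"].T@s["t"],d
def at(n,u,v,z):
    o,d=ray(cam[n],u,v); return o+d*(z-o[2])/d[2]
def px(n,X):
    s=cam[n]; c=s["R"]@np.array(X)+s["t"]; return np.array([s["fx"]*c[0]/c[2]+s["cx"],s["fy"]*c[1]/c[2]+s["cy"]])
def tri(ut,us):
    A=[];b=[]
    for n,p in(("top",ut),("side",us)):
        o,d=ray(cam[n],*p); d/=np.linalg.norm(d); P=np.eye(3)-np.outer(d,d); A.append(P);b.append(P@o)
    return np.linalg.solve(sum(A),sum(b))
E
python3 - <<'E'
from h import *
t=cam["top"]["frame"][:,:,::-1]; s=cam["side"]["frame"][:,:,::-1]
def c(im,u,v,w,h,k): return cv2.resize(im[v:v+h,u:u+w],None,fx=k,fy=k,interpolation=cv2.INTER_CUBIC)
# top: tag 170..220,215..275 x6.. ; fixture ; board
a=np.hstack([c(t,170,216,50,60,5),c(t,380,200,80,60,5)])
b=c(t,270,200,100,60,5)
b=np.hstack([b,np.zeros((300,a.shape[1]-b.shape[1],3),np.uint8)])
cv2.imwrite("pics/tc.png",np.vstack([a,b]))
a=np.hstack([c(s,230,340,80,60,5),c(s,280,190,80,60,5)])
b=c(s,225,205,120,60,5); b=np.hstack([b,np.zeros((300,200,3),np.uint8)])
cv2.imwrite("pics/sc.png",np.vstack([a,b]))
E
```

```text
(no output)
```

View pics/tc.png

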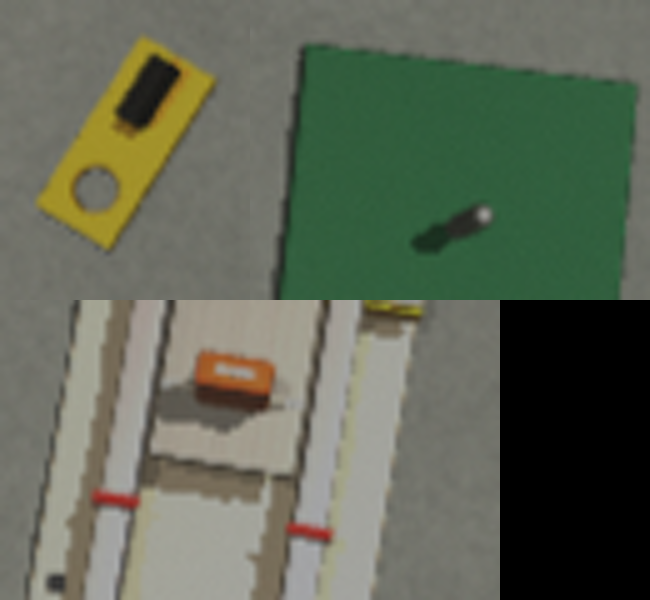

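View pics/sc.png

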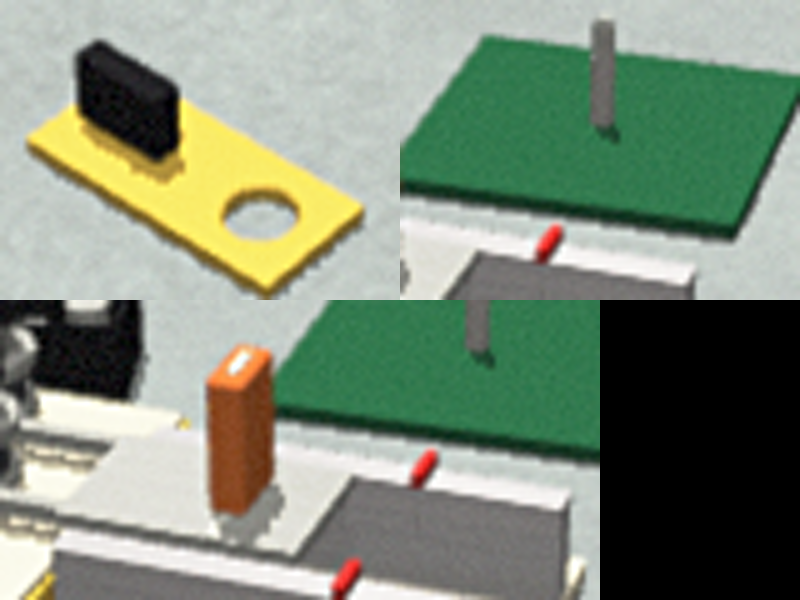

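The crops (5x) show the tag with its eye at top (96,189) and rib top at about (149,92). The chosen board's post tip is at top-crop (485,214) and side-crop (602,24). The white line on the handle is at (235,371), and the clips are at (116,499) and (310,533). Now I compute positions.

```bash
cat > m.py <<'E'
from h import *
def T(u0,v0,U,V): return (u0+(U+.5)/5-.5, v0+(V+.5)/5-.5)
tagc=[at("top",*T(170,216,*p),.006) for p in((140,37),(215,80),(110,250),(37,203))]
ctr=sum(tagc)/4
sidec=[at("side",*T(230,340,*p),.006) for p in((28,143),(362,210),(266,288))]
eyeT=at("top",*T(170,216,96,189),.006); eyeS=at("side",*T(230,340,261,214),.006)
ribT=at("top",*T(170,216,149,92),.032); ribS=at("side",*T(230,340,128,72),.032)
pt=T(380,200,235,214); ps=T(280,190,202,24); pf=T(280,190,202,125)
hT=T(270,200,235,71); hS=T(225,205,241,61)
c1=T(270,200,116,199); c2=T(270,200,310,233); s2=T(225,205,425,168); s1=T(225,205,347,278)
if __name__=="__main__":
    np.set_printoptions(precision=4,suppress=True)
    print("tag corners",*tagc,"ctr",ctr,"side",*sidec)
    print("eye",eyeT,eyeS,"rib",ribT,ribS)
    e=(tagc[1]+tagc[0])-(tagc[2]+tagc[3]); print("yaw",np.degrees(np.arctan2(e[1],e[0])), np.linalg.norm(e)/2)
    print("post tip",at("top",*pt,.065),at("side",*ps,.065),tri(pt,ps),"foot side",at("side",*pf,.01))
    print("handle",at("top",*hT,.122),at("side",*hS,.122),tri(hT,hS))
    for a,b in((c1,s1),(c2,s2)): print("clip",at("top",*a,.066),at("side",*b,.066),tri(a,b))
    d=at("top",*c1,.066)-at("top",*c2,.066); print("yaw fix from clips",np.degrees(np.arctan2(-d[0],d[1])),np.linalg.norm(d))
    f=cam["top"]["frame"][:,:,::-1]; s=cam["side"]["frame"][:,:,::-1]
E
python3 m.py
```

```text
tag corners [0.5577 0.2838 0.006 ] [0.536  0.2453 0.006 ] [0.45   0.2948 0.006 ] [0.4732 0.3321 0.006 ] ctr [0.5042 0.289  0.006 ] side [0.5594 0.2843 0.006 ] [0.4525 0.2964 0.006 ] [0.4745 0.3331 0.006 ]
eye [0.4805 0.303  0.006 ] [0.4821 0.3031 0.006 ] rib [0.5262 0.272  0.032 ] [0.5288 0.2764 0.032 ]
yaw -29.855947010524027 0.09828562947073391
post tip [ 0.5055 -0.2793  0.065 ] [ 0.5076 -0.2723  0.065 ] [ 0.5073 -0.2801  0.0615] foot side [ 0.507  -0.2772  0.01  ]
handle [ 0.5625 -0.0148  0.122 ] [ 0.5643 -0.018   0.122 ] [ 0.5629 -0.0147  0.1235]
clip [0.5102 0.0409 0.066 ] [0.5116 0.0431 0.066 ] [0.5112 0.041  0.0647]
clip [ 0.4946 -0.0518  0.066 ] [ 0.4967 -0.0486  0.066 ] [ 0.496  -0.0518  0.0642]
yaw fix from clips -9.585388680651507 0.09401133200424551
```

```bash
python3 - <<'E'
from h import *
from station import r
np.set_printoptions(precision=4,suppress=True)
f=cam["top"]["frame"]; hsv=cv2.cvtColor(f,cv2.COLOR_RGB2HSV)
m=cv2.inRange(hsv,(50,80,30),(90,255,255)); m[:,:375]=0;m[:200]=0;m[295:]=0;m[:,470:]=0
cs=max(cv2.findContours(m,0,2)[0],key=cv2.contourArea); q=cv2.approxPolyDP(cs,6,True)[:,0]
c=[at("top",*p,.01) for p in q.astype(float)]; print(q.tolist(),*c,"centre",sum(c)/len(c))
for P,ys in (((.5283,.276,.19),(-30,150)),((.5615,-.2857,.2),(-7,173)),((.5634,-.0155,.263),(80.5,-99.5))):
    for y in ys: print(y,r.inverse_kinematics(list(P),[180,0,y]))
E
```

```text
[[391, 209], [385, 274], [451, 282], [456, 217]] [ 0.5967 -0.2048  0.01  ] [ 0.4321 -0.1876  0.01  ] [ 0.4134 -0.3517  0.01  ] [ 0.5775 -0.3692  0.01  ] centre [ 0.5049 -0.2783  0.01  ]
-30 [ 24.3139   8.3133  89.1413  -0.      82.5454 144.3139]
150 [ 24.3139   8.3133  89.1413   0.      82.5454 -35.6861]
-7 [-30.0613  12.9169  82.9024  -0.      84.1807  66.9387]
173 [ -30.0613   12.9169   82.9024    0.       84.1807 -113.0613]
80.5 [-5.0344  0.6968 89.5627 -0.     89.7405  4.4656]
-99.5 None
```

```bash
python3 - <<'E'
from h import *
from station import r
np.set_printoptions(precision=4,suppress=True)
g=[.5285,.2757]; O=[180,0,150]
r.reach([*g,.30],O)
r.servo_line([*g,.1925],speed=.12)
s=r.sense();print(s["clock"],s["tcp_pos"],s["orientation"],s["contact_force"])
r.grab(20); s=r.sense();print(s["opening"],s["gripper_force"],s["tcp_pos"])
r.servo_line([*g,.36],speed=.2)
s=r.sense();print(s["clock"],s["opening"],s["gripper_force"],s["contact_force"],s["tcp_pos"])
O=[180,0,83]; a=np.radians(-97); p=np.array([.5062,-.279])+.055*np.array([np.cos(a),np.sin(a)])
r.reach([*p,.30],O); s=r.sense();print(s["clock"],s["opening"],s["tcp_pos"])
t=r.snapshot("top");d=r.snapshot("side")
c=lambda im,u,v,w,h,k: cv2.resize(im[v:v+h,u:u+w,::-1],None,fx=k,fy=k,interpolation=cv2.INTER_CUBIC)
cv2.imwrite("pics/a.png",np.hstack([c(t["frame"],370,180,130,150,3),c(d["frame"],240,90,130,150,3)]))
E
```

```text
4.4167 [0.5288 0.2759 0.1936] [179.9186   0.0581 149.9987] [ 0.0325  0.937  -0.4566]
0.012004626655656474 19.99963492155075 [0.5285 0.2757 0.1925]
6.5583 0.011841441926382753 19.999571442604065 [-0.6008 -0.148  -1.3617] [0.5284 0.2757 0.3582]
8.75 0.011958304783937652 [ 0.5    -0.3328  0.3002]
```

View pics/a.png

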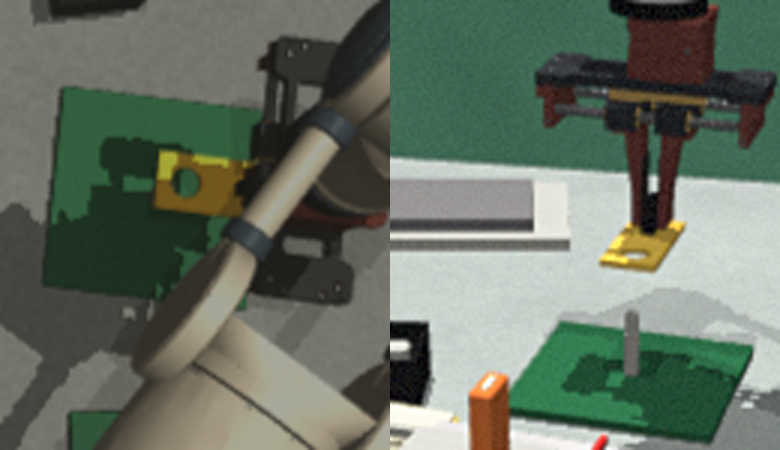

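The tag is held flat. Its eye is at top pixel (432.0,240.3) and side pixel (321.9,174.7). I'll compute where it sits relative to the post.

```bash
python3 - <<'E'
from h import *
np.set_printoptions(precision=4,suppress=True)
t=(432.0,240.3);s=(321.9,174.7)
print(at("top",*t,.1137),at("side",*s,.1137),tri(t,s))
E
```

```text
[ 0.5045 -0.2796  0.1137] [ 0.5046 -0.2752  0.1137] [ 0.505  -0.2801  0.1117]
```

```bash
python3 - <<'E'
from h import *
from station import r
np.set_printoptions(precision=4,suppress=True)
a=np.radians(-97); p=np.array([.5076,-.2787])+.055*np.array([np.cos(a),np.sin(a)])
r.servo_line([*p,.2625],speed=.1); r.wait(.3); s=r.sense();print(s["clock"],s["opening"],s["tcp_pos"],p,s["contact_force"])
t=r.snapshot("top");d=r.snapshot("side")
c=lambda im,u,v,w,h,k: cv2.resize(im[v:v+h,u:u+w,::-1],None,fx=k,fy=k,interpolation=cv2.INTER_CUBIC)
cv2.imwrite("pics/b.png",np.hstack([c(t["frame"],405,215,50,50,8),c(d["frame"],295,165,50,50,8)]))
E
```

```text
9.675 0.011915484238512566 [ 0.501  -0.3334  0.2633] [ 0.5009 -0.3333] [ 0.1927 -1.1221 -0.5134]
```

View pics/b.png

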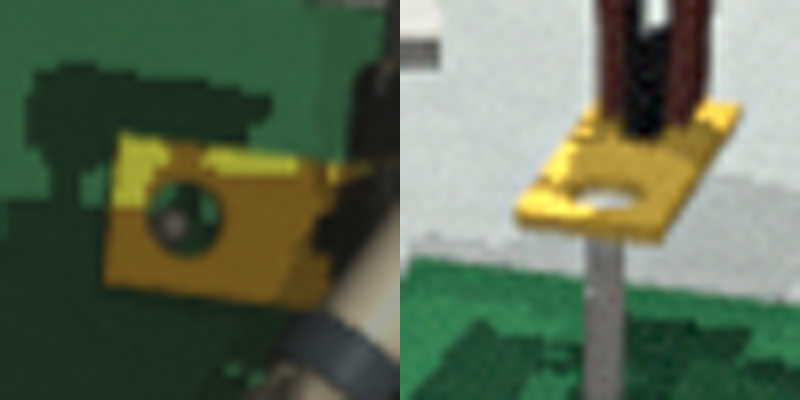

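The top crop shows the eye at (185,219) with the post tip seen through it at (173,222). The side crop shows the eye at (607,203) and the post axis at x=604.

```bash
python3 - <<'E'
from h import *
np.set_printoptions(precision=4,suppress=True)
T=lambda u0,v0,U,V:(u0+(U+.5)/8-.5,v0+(V+.5)/8-.5)
e=T(405,215,185,219);p=T(405,215,173,222);q=T(295,165,207,203)
print(at("top",*e,.0765),at("top",*p,.065),at("side",*q,.0765))
print(px("side",at("top",*p,.065)),px("side",[.507,-.2787,.065]),px("side",[.507,-.2787,.04]),T(295,165,204,0),T(295,165,604-400,330))
E
```

```text
[ 0.5052 -0.279   0.0765] [ 0.5057 -0.2783  0.065 ] [ 0.5068 -0.2722  0.0765]
[321.1416 193.4647] [320.618 193.363] [320.3722 202.9988] (320.0625, 164.5625) (320.0625, 205.8125)
```

```bash
python3 - <<'E'
from h import *
from station import r
np.set_printoptions(precision=4,suppress=True)
a=np.radians(-97); p=np.array([.5081,-.2782])+.055*np.array([np.cos(a),np.sin(a)])
for z in(.245,.225,.2035):
    r.servo_line([*p,z],speed=.06); s=r.sense();print(s["clock"],s["tcp_pos"],s["contact_force"],s["opening"])
    if np.abs(s["contact_force"]).max()>8: raise SystemExit("force")
r.wait(.3);s=r.sense();print(s["tcp_pos"],s["contact_force"])
r.let_go(); r.servo_line([*p,.30],speed=.2)
r.reach([.5634,-.0155,.34],[180,0,80.5]);s=r.sense();print(s["clock"],s["tcp_pos"])
t=r.snapshot("top");d=r.snapshot("side")
c=lambda im,u,v,w,h,k: cv2.resize(im[v:v+h,u:u+w,::-1],None,fx=k,fy=k,interpolation=cv2.INTER_CUBIC)
cv2.imwrite("pics/c.png",np.hstack([c(t["frame"],380,190,100,120,4),c(d["frame"],225,120,150,120,4)[:,200:]]))
E
```

```text
10.2167 [ 0.5012 -0.3327  0.244 ] [ 0.2425  0.0754 -1.7913] 0.011925080491922433
10.7 [ 0.5013 -0.3327  0.2244] [ 0.0008 -0.7002 -0.5591] 0.011830693007296169
11.2083 [ 0.5012 -0.3327  0.2028] [-0.1118  0.0217 -0.5427] 0.011588463954345474
[ 0.5014 -0.3328  0.2035] [ 0.0903 -0.028  -0.4249]
14.6 [ 0.5634 -0.0164  0.3392]
```

View pics/c.png

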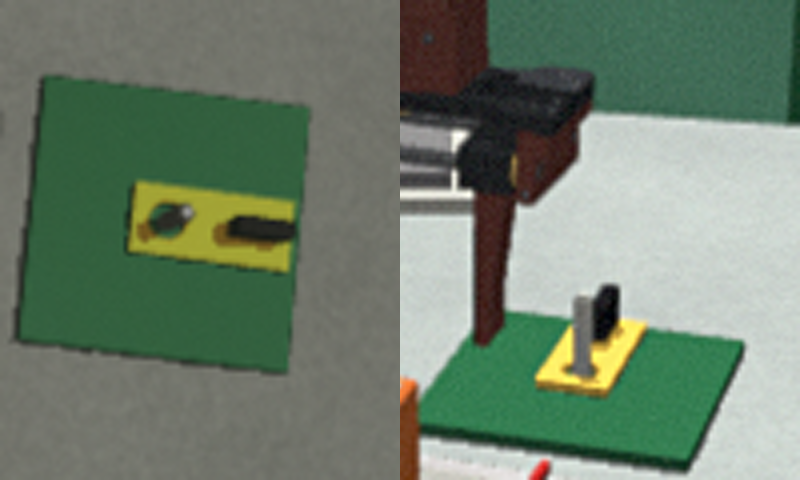

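The tag lies flat on the correct board with the post through its eye: top crop (185,212), side crop (583,370). Next is the handle.

```bash
python3 - <<'E'
from h import *
from station import r
np.set_printoptions(precision=4,suppress=True)
P=np.array([.5634,-.0155,.2635]); ax=np.array([-np.cos(np.radians(9.4)),np.sin(np.radians(9.4)),0])
r.servo_line(list(P),speed=.1); s=r.sense();print(s["clock"],s["tcp_pos"],s["contact_force"])
r.grab(45); r.wait(.2);s=r.sense();print(s["opening"],s["tcp_pos"],s["contact_force"],s["gripper_force"])
r.servo_line(list(P+.0605*ax),speed=.05); r.wait(.4)
s=r.sense();print(s["clock"],s["opening"],s["tcp_pos"],(s["tcp_pos"]-P)@ax,s["contact_force"],s["gripper_force"])
t=r.snapshot("top");d=r.snapshot("side")
c=lambda im,u,v,w,h,k: cv2.resize(im[v:v+h,u:u+w,::-1],None,fx=k,fy=k,interpolation=cv2.INTER_CUBIC)
cv2.imwrite("pics/d.png",np.hstack([c(t["frame"],280,200,65,80,6),c(d["frame"],265,215,65,80,6)]))
E
```

```text
15.6167 [ 0.5636 -0.0155  0.2643] [-0.3578 -0.0783 -1.5743]
0.01540761254807723 [ 0.5636 -0.0155  0.2635] [ 4.0453 -0.6303 -2.7814] 44.99221444129944
18.675 0.01634453990182142 [ 0.5039 -0.006   0.2635] 0.06022434083312771 [ 8.6534 -2.8714 -3.7285] 44.999070167541504
```

View pics/d.png

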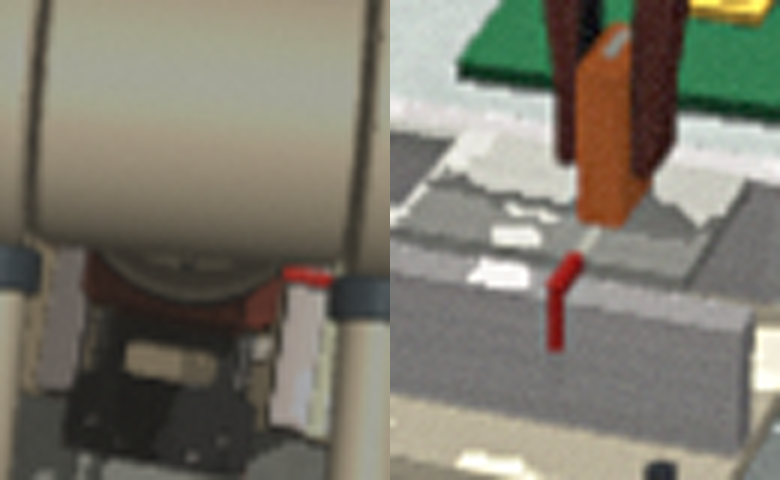

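The side view shows the slide pulled so that the white line (about (592,238)) runs into the near clip (568,270). An enlarged crop will give the residual.

```bash
python3 - <<'E'
from h import *
from station import r
np.set_printoptions(precision=4,suppress=True)
ims=[r.snapshot("side")["frame"].astype(np.float32) for _ in range(6)]
d=np.mean(ims,0).astype(np.uint8)
print(r.sense()["tcp_pos"])
im=cv2.resize(d[215:275,280:330,::-1],None,fx=10,fy=10,interpolation=cv2.INTER_CUBIC)
cv2.imwrite("pics/e.png",im)
E
```

```text
[ 0.5039 -0.006   0.2635]
```

View pics/e.png

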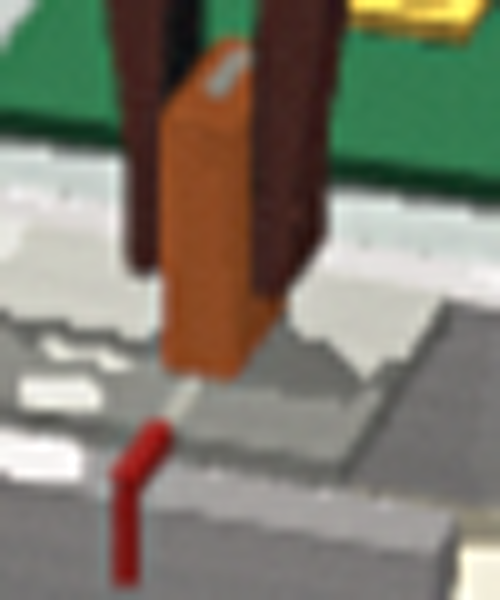

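```bash
python3 - <<'E'
from h import *
np.set_printoptions(precision=4,suppress=True)
T=lambda U,V:(280+(U+.5)/10-.5,215+(V+.5)/10-.5)
for yaw in(-8.9,-9.4,-9.9):
    ax=np.array([np.cos(np.radians(yaw)),np.sin(np.radians(yaw)),0])
    print(yaw,[round(float(at("side",*T(*p),z)@ax)*1000,1) for p,z in(((195,383),.064),((185,398),.064),((176,413),.064),((127,476),.066),((143,452),.066),((158,430),.066),((232,70),.122))])
E
```

```text
-8.9 [500.0, 500.0, 499.7, 499.4, 499.6, 499.7, 499.5]
-9.4 [499.2, 499.1, 498.8, 498.3, 498.5, 498.7, 498.9]
-9.9 [498.4, 498.2, 497.9, 497.1, 497.4, 497.6, 498.2]
```

The white line and the clip agree to about 0.5 mm, so I'm handing in while still holding.

```bash
python3 - <<'E'
from station import r
s=r.sense();print(s["clock"],s["opening"],s["gripper_force"],s["contact_force"]);print(r.hand_in())
E
```

```text
19.075 0.016063046910541345 44.99908089637756 [ 8.91077208 -2.74724348 -3.93027508]
the job is handed in; nothing more can be done
None
```

I handed the job in at about 19 s: the yellow tag lies flat on the far green board with the post through its eye, and the gripper is still holding the slide with its white line within about 0.5 mm of the near red clip (side view); no verdict was returned.

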